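# Lay the pump housing down in its cradle and flip the hold-down bar over it

### The job

Push the open pump housing, which stands on end in the grey cradle, over onto its back so that it lies flat between the cradle's rails with its open window facing up. Then flip the cradle's hinged hold-down bar over so that it comes to rest on the housing. Do it by pushing only: never lift the housing, and leave the other things on the bench where they are.

Things in the scene. Friction and masses are not known exactly. Their poses are not given: they have to be found in the camera images.
- housing: Open pump housing standing on end: aluminium box 64 deep (own x) x 80 wide (y) x 140 mm tall (z), 0.6 to 0.9 kg, on top a neck, a flange plate and a shaft (180 mm tall in all). Its -x face has the open window (56 mm wide, 30 to 92 mm above the foot); its +x face is its flat back, towards the cradle's end stop. Origin: centre of its foot. Lying on its back its x axis points down.
- housing_land (a point): Middle of the flat solid strip above the housing's window, on its -x face, 119 mm above its foot (strip: 92 to 140 mm, 80 mm wide). Pushed here towards own +x, the housing tips over its foot's back edge without sliding, and falls by itself beyond about 25 degrees (after some 60 mm of push).
- housing_mid (a point): The centre of the housing's box, 70 mm above its foot on its axis. 76 mm above the bench at the start, 38 mm above the bench when it lies on its back on the cradle floor; at most 83 mm while tipping.
- cradle: Fixed grey steel cradle, 300 long (own x) x 126 mm wide (y), floor 6 mm thick, a rail 16 mm high along each side (108 mm clear between), end stop 26 mm high at its +x end, inner face x = 142 mm. Origin: centre of underside, on the bench. x points away from the robot, turned up to 29 degrees. The housing starts near x = -75 mm (turned up to 3 degrees) and once tipped lies from about -43 to 137 mm.
- bar (a joint): Angle of the hold-down bar (rad). 0: level, pointing to the cradle's -y, resting on the lying housing. pi/2: upright. Start 1.65 to 1.85: leaning a little outward (+y), stop at 1.95. Friction holds the 0.2 kg bar within about 0.3 rad of upright; pushed inward below about 1.1 it falls by itself onto what is under it (to -0.35 if the housing is not lying there).
- hinge_axis (a point): Middle of the bar's hinge axis, 76 mm above the bench, at x = 73 mm, y = 75 mm of the cradle, outside its +y rail, between two posts 86 mm high; the axis runs along the cradle's x.
- bar_knob (a point): Centre of the black ball (22 mm diameter) on the free end of the hold-down bar, 137 mm from the hinge axis. The bar is flat steel, 20 mm wide along the cradle's x and 12 mm thick.
- closed_housing: Bystander: another pump housing of the same size, its window closed by a grey cover plate, standing in the tray. Origin: centre of its foot.
- injector: Bystander: slim steel injector, 32 mm diameter, 100 mm tall, standing beside the cradle on its -y side. Origin: centre of its foot.
- collar: Bystander: steel ring, 48 mm diameter, 24 mm high, on the bench beside the cradle on its +y side. Origin: centre of its underside.
- tray: Fixed open aluminium tray, 260 x 170 mm, 45 mm high, on the bench on the other side from the cradle. Origin: centre of its underside.
- gear: Bystander: steel gear, 66 mm diameter, 30 mm high, in the tray. Origin: centre of its underside.
- barrel: Bystander: small stepped steel barrel, 30 mm diameter, 58 mm tall, standing in the tray. Origin: centre of its foot.
Things that resemble listed ones, but are neither listed nor needed, are in the scene too. Leave any blue or pink look-alike of the housing alone.

How it is judged (in metres and radians):
On the way, in this order (a step that is already met when the one before it is completed fails the run):
1. the housing lies on its back in the cradle, window up (angle between housing's own x axis and vertical above 3.04 rad and z of housing_mid in the frame of cradle below 0.048 m and x of housing_mid in the frame of cradle between 0 and 0.07 m and y of housing_mid in the frame of cradle between -0.018 and 0.018 m), for 0.3 s.
2. the hold-down bar has been flipped over and rests on the housing (value of joint bar between -0.05 and 0.08 rad and angle between housing's own x axis and vertical above 3.04 rad and z of housing_mid in the frame of cradle below 0.048 m), for 0.3 s.
At the end, for the whole second after the job is handed in: The housing lies still on its back in the cradle, window up within 6 degrees, its centre within 18 mm of the cradle's middle line, 0 to 70 mm past the cradle's centre towards the end stop and below 48 mm height; the bar rests on it (joint -0.05 to 0.08 rad) (all of step 2 and x of housing_mid in the frame of cradle between 0 and 0.07 m and y of housing_mid in the frame of cradle between -0.018 and 0.018 m and linear speed of housing below 0.02 m/s); the robot touches nothing.
It fails at once if the housing was lifted (its centre more than 105 mm above the bench) (height (world z) of housing_mid above 0.105 m).
It fails at once if a bystander was shifted by more than 30 mm (distance of any of gear, barrel, injector, collar, closed_housing from where it was at the start of the episode above 0.03 m).
It also fails if it takes over 45 s, if anything falls off the work surface, if the arm or the gripper's body presses on something with over 40 N, if the wrist force passes 120 N, or if a joint passes its speed limit or range.

### The arm

A 6-joint arm with a two-finger parallel gripper is mounted at the origin on the work surface. World frame = base frame: x ahead of the robot, y to its left, z up, the work surface at z = 0. Lengths are in mm, angles in rad, forces in N, time in s.
With the tool pointing down it reaches from about 275 to 850 mm from the base axis. Payload 19 kg.
Tool frame: the origin (TCP) lies on the centre line of the jaws, within the pads' length; the fingertips stand 8 mm ahead of it and the grasp point (between the pads) lies 11 mm behind it; z points along the fingers, y is the line along which they close (so a half turn about z gives the same grasp; the last joint's range is limited). The gripper opens to 85 mm and grips with 20 to 120 N. Pads are 22 mm wide; open, the fingers measure 114 mm over their backs; the gripper's body (76 mm by 85 mm) begins 54 mm behind the grasp point. The pads swing forward as they close: fully open they stand 13 mm farther back than shut.
Start: joints at [1.078, 0.15, 1.437, -0, 1.554, -0.134], TCP at [201.913, 538.348, 205.067] pointing down, gripper open.
Joint ranges: [-2.8, 2.8], [-0.68, 2.1], [0.12, 2.68], [-1.39, 4.53], [0.16, 2.79], [-2.81, 2.81]. Speed limits (rad/s): [1.89, 1.89, 2.22, 3.01, 3.01, 3.01].

### API

Orientations are given as a rotation vector (axis times angle).
In Python, from bench import manip, imaging gives the robot as it stands.
- The arm moves only by the tool send_rows, never from a script. Its argument "steps" is a list of rows, each a list of 4 numbers: the shift along the world's x, y, z in mm, then the turn about the world's z in degrees. A call has 1 to 5 rows; each row is the pose to reach, as a shift and turn from the pose commanded when the call began; what a row does not reach only later rows make up. A row lasts 1/8 s, in which the tool goes at most 62.5 mm and 10.7 degrees, less where a joint would pass 70% of its speed; a pose out of reach is approached as far as the arm can. A call with a gripper value outside its range is refused whole. "hand" is the closure, from 0 (fully open) to 1 (shut), set as the call begins (left out, the last holds). The fingers move at their own pace and stop on an object; the grip force is fixed at half the most. Time passes only in rows, so rows that repeat a pose let the fingers close. It gives the time, the measured TCP pose, the force, the opening and the grip force at its end, in the units of the state.
- manip.read_state(): the state, without advancing time (a new reading comes with each control period).
- imaging.read_camera(name): name is "scene" or "top" or "wrist"; returns a dict with "frame" (420x560x3 uint8, red, green, blue), "fx", "fy", "cx", "cy" (pixels), "R" (3x3) and "t" (3): a world point X has camera coordinates R X + t. Camera axes: x right, y down, z forward; pixel columns grow to the right and rows downward; lengths in mm; the calibration is good to about 2 mm. The wrist camera is an equidistant fisheye: a pixel r from the principal point sees the ray r / f radians off the axis. A picture is of the moment at which its call begins. There is no depth.
- manip.close_job(): hands the job in; it is judged then, once.
The state is a dict: "time_s": time; "joints": joint angles; "joint_velocities": joint speeds; "joint_torque": joint torques, N m; "position": TCP position; "ee_rot": TCP orientation; "contact_force": force on the tool from outside, world axes, zero at the start; "wrist_torque": the same for the moment, N m; "width": finger opening in mm; "grip_force": force on a finger pad.
Only numpy, scipy, OpenCV 4.12 (cv2) and the standard library are available. Lean on these libraries where they do the work, as an engineer would, in place of code of your own. Each camera call takes 0.05 s, during which the arm holds its last target. There are 200 camera calls.

## Working session

There is one attempt and no reset: what is moved stays moved. The work goes in short steps, Python scripts to look and compute and a tool call to move; the robot and the scene stay as the last step left them, time stands still between calls to the robot, and variables do not carry over. Pictures are saved under pics/ and viewed, at most 10 in all, crops included, and the job is handed in when it is done.

Besides the shell and the picture viewer there is one more tool, called after "Emit:" in YAML: its name, and indented under it one key for each argument. send_rows: Moves the arm, as the interface text tells. Its arguments: {"type":"object","properties":{"steps":{"type":"array"},"hand":{"type":"number"}},"required":["steps"]}

```bash
mkdir -p pics; python3 - <<'E'
from bench import manip, imaging
import cv2,numpy as np
s=manip.read_state();print(s['time_s'],s['position'],s['ee_rot'],s['width'])
for n in('scene','top'):
    c=imaging.read_camera(n);np.savez(f'{n}.npz',**c);cv2.imwrite(f'pics/{n}.png',c['frame'][...,::-1])
    print(n,c['fx'],c['cx'],c['cy'],-np.array(c['R']).T@c['t'])
E
```

```text
0.0 [201.78544794 538.1387854  204.50159996] [-5.60468001e-01 -3.09082633e+00  1.74371943e-03] 85.25893355983504
scene 466.15043189908954 276.4013629082485 204.38240890544566 [1414.67295736  560.16110933  953.5728991 ]
top 396.26204890688473 279.1794757488989 207.48532433069047 [ 303.37178798   36.0994656  1090.92498335]
```

View pics/scene.png

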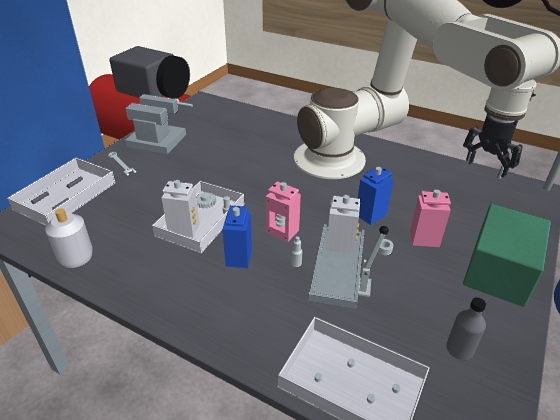

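View pics/top.png

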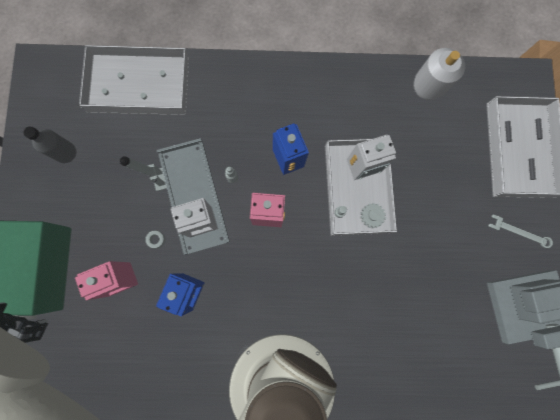

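The scene picture shows the housing standing at about (343,215) in the cradle, with the bar knob at (384,231). In the top picture the cradle corners are about (159,152), (202,140), (228,243) and (187,253). The housing shaft is at (188,213), the knob at (125,161), the collar at (154,240) and the injector at (230,173). A blue look-alike stands at (180,295), behind the housing.

```bash
cat > h.py <<'E'
import numpy as np,cv2
def load(n): return dict(np.load(f'{n}.npz'))
def ray(c,p):
    d=np.array([(p[0]-c['cx'])/c['fx'],(p[1]-c['cy'])/c['fy'],1.]); R=np.array(c['R'])
    return -R.T@c['t'],R.T@d
def onz(c,p,z):
    o,d=ray(c,p); return o+d*(z-o[2])/d[2]
def tri(c1,p1,c2,p2):
    o,d=ray(c1,p1);q,e=ray(c2,p2);k=np.linalg.lstsq(np.c_[d,-e],q-o,rcond=None)[0]
    a,b=o+d*k[0],q+e*k[1]; return (a+b)/2,np.linalg.norm(a-b)
E
python3 - <<'E'
from h import *
np.set_printoptions(precision=1,suppress=True)
t=load('top');s=load('scene')
for p in [(159,152),(202,140),(228,243),(187,253)]: print('cradle',onz(t,p,10))
print('shaft',onz(t,(188,213),186),tri(t,(188,213),s,(347,198)))
print('knob',tri(t,(125,161),s,(384,231)))
print('collar',onz(t,(154,240),24),'inj',onz(t,(230,173),100))
print('blue',onz(t,(171,296),180),'pink',onz(t,(92,281),180))
im=cv2.resize(t['frame'][120:330,70:270,::-1],(800,840)[:2],interpolation=cv2.INTER_CUBIC)[:600]
cv2.imwrite('pics/crop.png',cv2.resize(t['frame'][130:280,100:250,::-1],(600,600),interpolation=cv2.INTER_CUBIC))
E
```

```text
cradle [624.6 354.3  10. ]
cradle [662.5 235.9  10. ]
cradle [373.5 152.   10. ]
cradle [344.6 261.3  10. ]
shaft [429.1 227.2 186. ] (array([429. , 230. , 181.4]), np.float64(3.9534309508744903))
knob (array([542.3, 372. , 208.9]), np.float64(1.722767561580998))
collar [377. 348.  24.] inj [546.5 143.8 100. ]
blue [242.  256.5 180. ] pink [272.1 434.2 180. ]
```

View pics/crop.png

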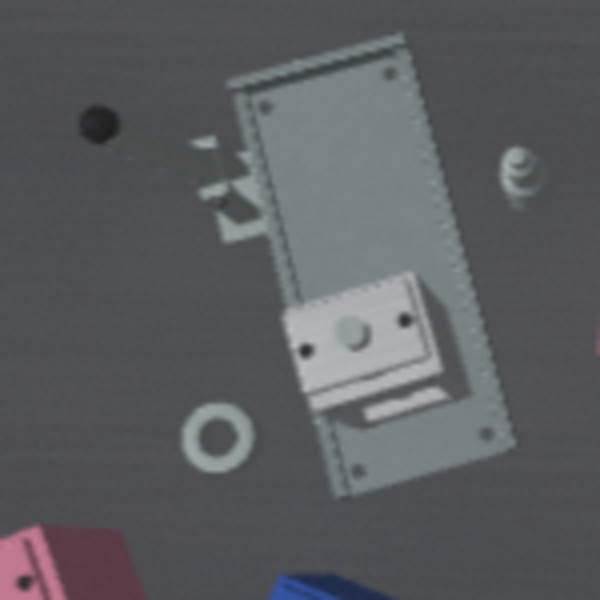

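```bash
python3 - <<'E'
from h import *
np.set_printoptions(precision=1,suppress=True)
t=load('top')
f=lambda x,y,z:onz(t,(x/4+100-.375,y/4+130-.375),z)[:2]
H=[f(*p,6) for p in [(265,107),(390,73),(487,434),(358,470)]]
fwd=(H[0]+H[1]-H[2]-H[3])/2; lat=(H[0]+H[3]-H[1]-H[2])/2
a=np.arctan2(fwd[1],fwd[0]);C=np.mean(H,0)
print('centre',C,np.linalg.norm(fwd),np.linalg.norm(lat),np.degrees(a),np.degrees(np.arctan2(-lat[0],lat[1])))
X=np.array([np.cos(a),np.sin(a)]);Y=np.array([-X[1],X[0]])
loc=lambda p:np.array([(p-C)@X,(p-C)@Y])
for n,p in dict(nearL=f(338,497,16),nearR=f(515,445,16),farL=f(230,85,26),farR=f(405,37,26),shaft=f(350,332,186),knob=f(100,125,211),inj=f(520,165,100),collar=f(218,438,24),
  flBL=f(313,408,165),flBR=f(441,372,165),flFR=f(414,272,165),flFL=f(284,313,165)).items(): print(n,p,loc(p))
print('hinge',C+73*X+75*Y,'X',X,'land face',C-107*X)
E
```

```text
centre [500.3 253.2] 265.09003793748377 90.2347820690432 17.163716258732673 17.02640716528913
nearL [341.9 267.6] [-147.1   60.5]
nearR [378.8 150.5] [-146.4  -62.3]
farL [623.  354.9] [147.2  61. ]
farR [660.4 236.2] [147.9 -63.5]
shaft [430.  229.2] [-74.3  -2.2]
knob [542.3 371.3] [ 74.9 100.4]
inj [552.1 144.9] [  17.5 -118.7]
collar [379.4 347.8] [-87.7 126.1]
flBL [387.8 252.8] [-107.7   32.8]
flBR [410.3 179.4] [-107.8  -43.9]
flFR [469.4 197.9] [-45.8 -43.7]
flFL [443.4 272.9] [-48.6  35.6]
hinge [547.9 346.4] X [1.  0.3] land face [398.1 221.6]
```

The geometry agrees: the hinge, knob radius and end corners all fit the given sizes. The cradle is turned 17.2° and centred at (500,253). The housing is at local (-75,-3) and the bar at about 1.75 rad. I'll go behind the land strip with the fingers half open and lined up along the cradle's y.

Emit:
send_rows:
  steps:
    - [0,0,55,0]
    - [30,-60,55,9]
    - [60,-115,55,18]
    - [90,-170,55,27]
    - [115,-225,55,37.7]
  hand: 0.5

```text
time_s: 0.72
position: [310.0, 329.1, 260.0]
ee_rot: [0.407, -3.115, 0.0]
contact_force: [0.1, 0.6, 0.2]
width: 42.8
grip_force: 0.0
```

Emit:
send_rows:
  steps:
    - [28,-52,0,0]
    - [55,-103,0,0]
    - [55,-103,0,0]
    - [55,-103,0,0]

```text
time_s: 1.23
position: [364.4, 228.0, 260.1]
ee_rot: [0.398, -3.116, -0.0]
contact_force: [0.1, 0.3, 0.4]
width: 42.8
grip_force: 0.0
```

Emit:
send_rows:
  steps:
    - [7,-17,0,2.6]
    - [7,-17,-45,2.6]
    - [7,-17,-90,2.6]
    - [7,-17,-130,2.6]
    - [7,-17,-130,2.6]

```text
time_s: 1.85
position: [369.6, 211.6, 128.3]
ee_rot: [0.473, -3.101, 0.001]
contact_force: [-0.1, 0.3, 1.3]
width: 42.9
grip_force: 0.0
```

```bash
python3 - <<'E'
from bench import manip, imaging
from h import *
print(manip.read_state()['position'])
a=imaging.read_camera('scene')['frame'];b=imaging.read_camera('top')['frame']
f=lambda i,x,y,w:cv2.resize(i[y:y+w,x:x+w,::-1],(400,400),interpolation=cv2.INTER_CUBIC)
cv2.imwrite('pics/c2.png',np.hstack([f(a,280,130,180),f(b,110,130,150)]))
E
```

```text
[369.60818806 211.59963259 128.27201218]
```

View pics/c2.png

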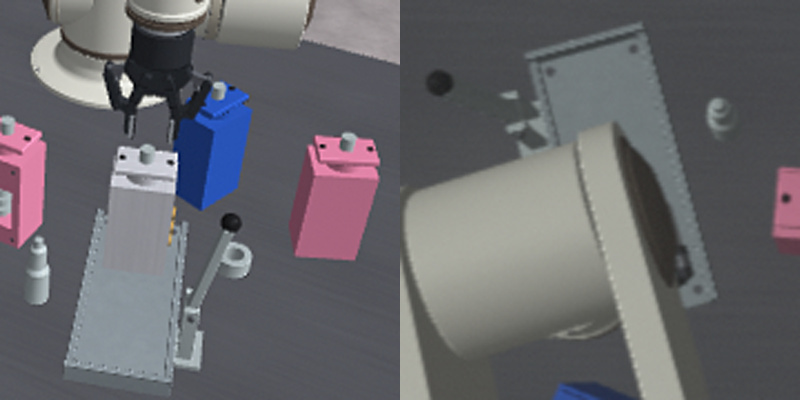

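The left view shows the two fingers standing behind the housing, centred on it and clear of the blue box. I'll push along the cradle's x.

Emit:
send_rows:
  steps:
    - [7.6,2.4,0,0]
    - [15.3,4.7,0,0]
    - [22.9,7.1,0,0]
    - [28.7,8.9,0,0]
    - [34.4,10.6,0,0]

```text
time_s: 2.58
position: [406.2, 221.6, 130.2]
ee_rot: [0.47, -3.106, 0.0]
contact_force: [-1.7, 0.6, 1.1]
width: 42.9
grip_force: 0.8
```

Emit:
send_rows:
  steps:
    - [7.6,2.4,0,0]
    - [15.3,4.7,0,0]
    - [22.9,7.1,0,0]
    - [30.6,9.4,0,0]
    - [38.2,11.8,0,0]

```text
time_s: 3.2
position: [444.7, 233.6, 130.4]
ee_rot: [-0.47, 3.106, -0.0]
contact_force: [-0.9, 0.7, 7.4]
width: 42.6
grip_force: 3.6
```

Emit:
send_rows:
  steps:
    - [5.7,1.8,0,0]
    - [11.5,3.5,0,0]
    - [17.2,5.3,0,0]
    - [22.9,7.1,0,0]

```text
time_s: 3.7
position: [468.0, 240.9, 130.9]
ee_rot: [-0.47, 3.104, 0.001]
contact_force: [0.7, 0.8, 6.6]
width: 42.8
grip_force: 2.9
```

```bash
cat > look.py <<'E'
import sys
from bench import manip, imaging
from h import *
a=imaging.read_camera('scene')['frame'];b=imaging.read_camera('top')['frame']
f=lambda i,x,y,w:cv2.resize(i[y:y+w,x:x+w,::-1],(400,400),interpolation=cv2.INTER_CUBIC)
cv2.imwrite(sys.argv[1],np.hstack([f(a,280,130,180),f(b,110,130,150)]))
E
python3 look.py pics/c3.png
```

```text
(no output)
```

View pics/c3.png

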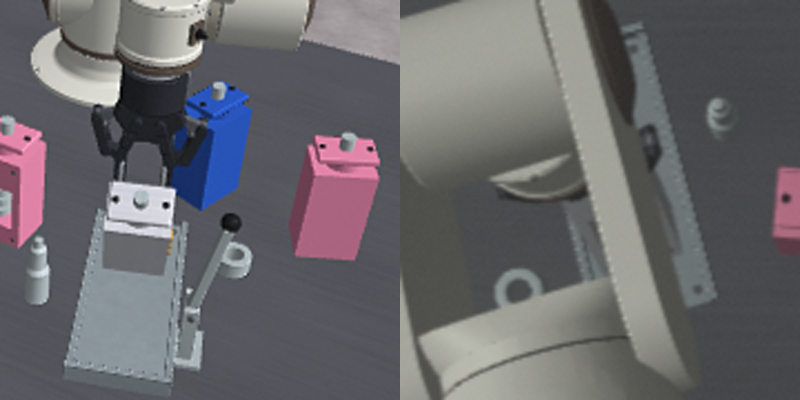

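The housing leans about 40°, still in contact with the fingers and straight in the cradle. I'll let a little time pass to see whether it is still falling.

Emit:
send_rows:
  steps:
    - [0,0,0,0]
    - [0,0,0,0]

```text
time_s: 4.05
position: [467.8, 240.9, 130.9]
ee_rot: [-0.47, 3.104, 0.001]
contact_force: [0.9, 1.1, 6.7]
width: 42.5
grip_force: 3.4
```

```bash
python3 - <<'E'
from bench import imaging,manip
from h import *
a=imaging.read_camera('scene')['frame'];w=imaging.read_camera('wrist')['frame']
print(manip.read_state()['contact_force'],manip.read_state()['wrist_torque'])
cv2.imwrite('pics/c4.png',np.hstack([cv2.resize(a[165:265,310:410,::-1],(400,400),interpolation=cv2.INTER_CUBIC),cv2.resize(w[...,::-1],(400,400))]))
E
```

```text
[0.33000085 2.42424006 6.06339828] [ 0.28861198 -0.15100412 -0.00694488]
```

View pics/c4.png

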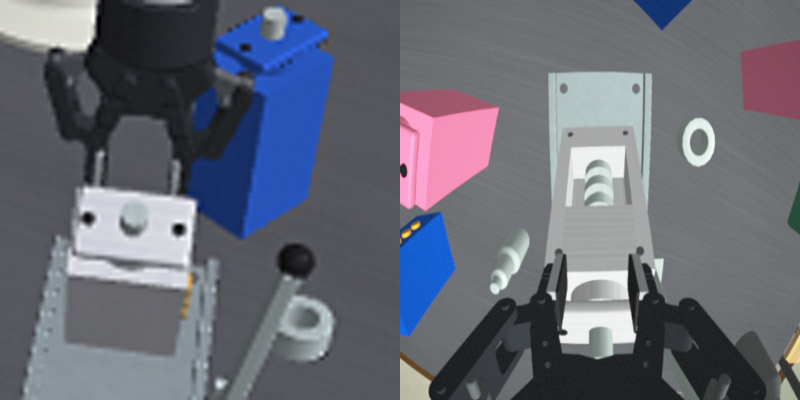

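```bash
python3 - <<'E'
from h import *
np.set_printoptions(precision=1,suppress=True)
s=load('scene');C=np.array([500.3,253.2]);a=np.radians(17.1);X=np.array([np.cos(a),np.sin(a)]);Y=np.array([-X[1],X[0]])
px=lambda x,y:(310+x/4-.4,165+y/4-.4)
for p in[(68,345),(178,357)]:
    q=onz(s,px(*p),6)[:2]-C;print('foot',q@X,q@Y)
for n,p,y in[('boxtop back',(70,276),37),('boxtop back',(188,288),-37),('boxtop back',(70,276),-43),('boxtop back',(188,288),37),('flange lowerL',(75,258),-43),('flange upL',(78,190),-43),('flange upR',(195,200),36),('flange loR',(193,265),36)]:
    o,d=ray(s,px(*p));k=(y-(o[:2]-C)@Y)/(d[:2]@Y);q=o+k*d;print(n,y,(q[:2]-C)@X,q[2])
E
```

```text
foot -40.71788726899101 -38.30954883773994
foot -45.78222515121546 41.613181738612056
boxtop back 37 1153.3529680916195 1119.3455154770165
boxtop back -37 4653.609202277585 4169.010299559588
boxtop back -43 -59.95235639293352 55.953919663773604
boxtop back 37 216.40758244076088 301.8373131244846
flange lowerL -43 -96.35330109090542 42.39568468827599
flange upL -43 -56.19136695638344 139.05854161890682
flange upR 36 55.1551543889426 232.81967938591254
flange loR 36 317.0018367206961 403.4527879977401
```

```bash
python3 - <<'E'
from h import *
s=load('scene')
px=lambda x,y:(310+x/4-.4,165+y/4-.4)
C=np.array([500.3,253.2]);a=np.radians(17.1);X=np.array([np.cos(a),np.sin(a),0]);Y=np.array([-X[1],X[0],0])
def proj(x,y,z):
    q=np.r_[C,0]+x*X+y*Y+np.array([0,0,z]);c=np.array(s['R'])@q+s['t'];return c[0]/c[2]*s['fx']+s['cx'],c[1]/c[2]*s['fy']+s['cy']
for th in range(20,81,10):
    r=np.radians(th);f=lambda u,h:(-43-u*np.cos(r)+h*np.sin(r),6+u*np.sin(r)+h*np.cos(r))
    out=[]
    for u,h,y in[(0,140,-41),(0,140,37),(64,140,-41),(32,180,-2)]:
        x,z=f(u,h);p=proj(x,y,z);out.append((round(4*(p[0]-310)),round(4*(p[1]-165))))
    print(th,out)
E
```

```text
20 [(68, 246), (184, 263), (81, 167), (135, 183)]
30 [(62, 279), (180, 296), (76, 191), (129, 222)]
40 [(57, 315), (175, 332), (71, 221), (122, 266)]
50 [(51, 351), (170, 369), (65, 255), (115, 314)]
60 [(47, 387), (165, 406), (59, 293), (108, 364)]
70 [(42, 422), (160, 441), (53, 334), (102, 413)]
80 [(39, 453), (155, 472), (47, 374), (95, 460)]
```

```bash
python3 - <<'E'
from h import *
from bench import imaging
s=load('scene')
C=np.array([500.3,253.2]);a=np.radians(17.1);X=np.array([np.cos(a),np.sin(a),0]);Y=np.array([-X[1],X[0],0])
def proj(x,y,z,s=s):
    q=np.r_[C,0]+x*X+y*Y+np.array([0,0,z]);c=np.array(s['R'])@q+s['t'];return np.round([c[0]/c[2]*s['fx']+s['cx'],c[1]/c[2]*s['fy']+s['cy']],1)
print('upright shaft',proj(-75,-2,186),'box top back',proj(-43,-41,146),proj(-43,37,146),'foot',proj(-43,-41,6))
print('TCP tip',proj(-35,-21,123),proj(-35,21,123))
w=imaging.read_camera('wrist');R=np.array(w['R']);o=-R.T@w['t'];print('wrist cam local',(o-np.r_[C,0])@X,(o-np.r_[C,0])@Y,o[2],'axis',R[2]@X,R[2]@Y,R[2][2],w['fx'])
def wr(p,h):
    u,v=(p[0]-400)*1.4,p[1]*1.05
    d=np.array([u-w['cx'],v-w['cy']]);r=np.hypot(*d);th=r/w['fx'];d=d/r
    return R.T@np.array([d[0]*np.sin(th),d[1]*np.sin(th),np.cos(th)])
# face points h along face: solve on mid plane y=-2
for n,p in[('cradle end',(600,73)),('foot front',(598,128)),('win lo',(598,147)),('win hi',(600,206)),('strip end',(600,274)),('fl edge',(600,303)),('shaft',(600,330))]:
    d=wr(p,0);print(n,'slope: dx/dz local',round(d@X/d[2],3), 'at z=6 x=',round((o-np.r_[C,0])@X+(6-o[2])*(d@X)/d[2],1))
E
```

```text
upright shaft [346.2 196.6] box top back [329.4 213.2] [357.9 217.1] foot [325.8 250.2]
TCP tip [335.6 222.4] [350.9 224.6]
wrist cam local -118.16277811555855 -2.591750286304383 300.0103961039706 axis 0.32591089982321203 0.0005718396790937977 -0.9454003164669489 325.19226210127806
cradle end slope: dx/dz local 0.094 at z=6 x= -145.9
foot front slope: dx/dz local -0.084 at z=6 x= -93.5
win lo slope: dx/dz local -0.146 at z=6 x= -75.2
win hi slope: dx/dz local -0.349 at z=6 x= -15.6
strip end slope: dx/dz local -0.62 at z=6 x= 64.2
fl edge slope: dx/dz local -0.758 at z=6 x= 104.8
shaft slope: dx/dz local -0.906 at z=6 x= 148.1
```

```bash
python3 - <<'E'
from bench import imaging
from h import *
w=imaging.read_camera('wrist')['frame'];a=imaging.read_camera('scene')['frame']
print(w.shape)
f=lambda i,x,y,ww,hh:cv2.resize(i[y:y+hh,x:x+ww,::-1],(400,400),interpolation=cv2.INTER_CUBIC)
cv2.imwrite('pics/c5.png',np.hstack([f(w,190,210,180,180),f(a,315,165,55,55)]))
E
```

```text
(420, 560, 3)
```

View pics/c5.png

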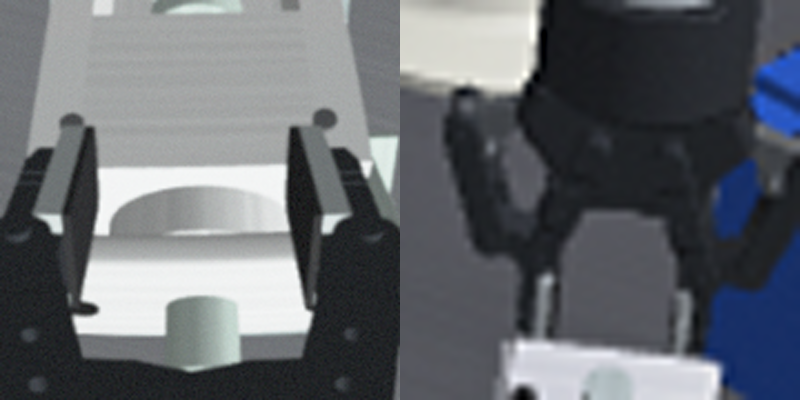

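The cameras put the housing at about 29°, with the pads bearing on its upper end, so it is only just at balance and the forces are small. I'll push on gently.

Emit:
send_rows:
  steps:
    - [3.8,1.2,0,0]
    - [7.6,2.4,0,0]
    - [11.5,3.5,0,0]
    - [15.3,4.7,0,0]

```text
time_s: 4.8
position: [482.4, 245.1, 129.8]
ee_rot: [0.47, -3.105, 0.001]
contact_force: [-0.6, -0.6, -0.3]
width: 42.6
grip_force: 0.0
```

```bash
python3 - <<'E'
from bench import imaging,manip
from h import *
w=imaging.read_camera('wrist')['frame'];a=imaging.read_camera('scene')['frame']
print(manip.read_state()['contact_force'])
f=lambda i,x,y,ww,hh:cv2.resize(i[y:y+hh,x:x+ww,::-1],(400,400),interpolation=cv2.INTER_CUBIC)
cv2.imwrite('pics/c6.png',np.hstack([f(w,150,120,260,260),f(a,310,165,100,100)]))
E
```

```text
[-0.78818772  0.21915001  0.42772924]
```

View pics/c6.png

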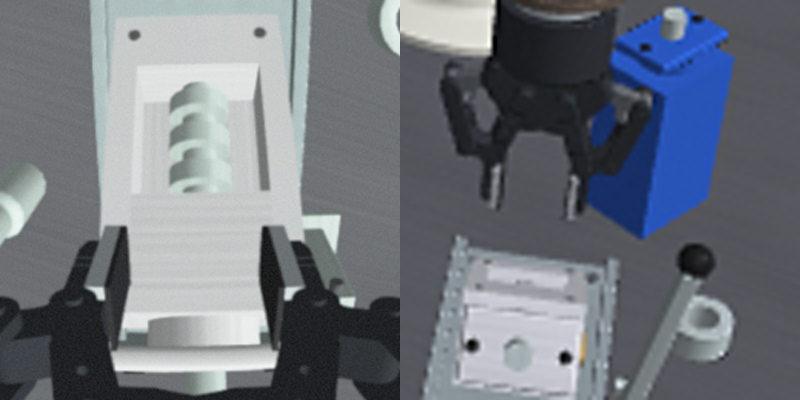

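The housing now lies on its back, window up, straight between the rails, and the fingers are clear. Next is the bar: up, over to its +y side with the fingers shut, then down beside the knob.

Emit:
send_rows:
  steps:
    - [0,0,55,0]
    - [0,0,110,0]
    - [0,0,160,0]
    - [12,50,160,0]
    - [24,100,160,0]
  hand: 1

```text
time_s: 5.52
position: [506.7, 346.1, 290.9]
ee_rot: [-0.468, 3.105, 0.0]
contact_force: [0.4, -0.4, -0.6]
width: 0.2
grip_force: 0.0
```

Emit:
send_rows:
  steps:
    - [9,42,0,0]
    - [18,84,0,0]
    - [18,84,0,0]
    - [18,84,0,0]

```text
time_s: 6.02
position: [524.2, 428.9, 289.8]
ee_rot: [0.47, -3.105, 0.001]
contact_force: [-0.5, 0.0, 0.5]
width: 0.0
grip_force: 0.0
```

Emit:
send_rows:
  steps:
    - [0,0,-45,0]
    - [0,0,-92,0]
    - [0,0,-92,0]
    - [4.7,-15.3,-92,0]
    - [8.8,-28.7,-92,0]

```text
time_s: 6.65
position: [534.2, 399.4, 200.8]
ee_rot: [-0.469, 3.103, 0.001]
contact_force: [0.2, -0.2, 0.4]
width: 0.1
grip_force: 0.0
```

Emit:
send_rows:
  steps:
    - [3.5,-11.5,0,0]
    - [7,-23,0,0]
    - [10.6,-34.4,0,0]
    - [14.1,-46,0,0]
    - [17.6,-57.4,0,0]

```text
time_s: 7.28
position: [550.9, 342.3, 198.1]
ee_rot: [0.47, -3.106, 0.0]
contact_force: [-0.7, 0.3, 0.4]
width: 0.3
grip_force: 0.0
```

```bash
python3 look.py pics/c7.png
```

```text
(no output)
```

View pics/c7.png

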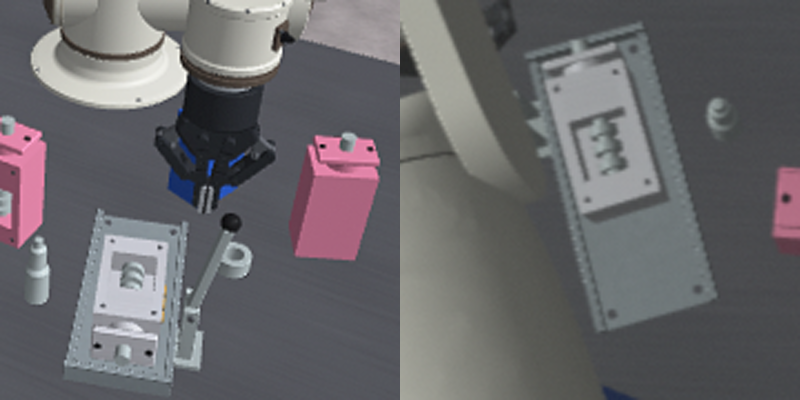

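```bash
python3 - <<'E'
from h import *
from bench import imaging,manip
print(manip.read_state()['position'],manip.read_state()['joints'])
c=imaging.read_camera('scene');np.savez('scene2.npz',**c)
print(np.abs(np.array(c['R'])-load('scene')['R']).max(),np.abs(np.array(c['t'])-load('scene')['t']).max())
C=np.array([500.3,253.2,0]);a=np.radians(17.1);X=np.array([np.cos(a),np.sin(a),0]);Y=np.array([-X[1],X[0],0])
o,d=ray(c,(373,224))
P=np.array([550.9,342.3,198.1])
k=(P-o)@d/(d@d);print('closest on ray to TCP',o+k*d, 'diff',o+k*d-P)
for z in(180,190,200,210,220,230,240):
    q=onz(c,(373,224),z);print(z,q,(q-C)@X,(q-C)@Y)
for z in (130,160,190,198,220):
    q=np.array(c['R'])@np.array([550.9,342.3,z])+c['t'];print(z,q[:2]/q[2]*c['fx']+[c['cx'],c['cy']])
print('knob now',[ (onz(c,(384.4,230),z)) for z in(205,213)])
E
```

```text
[551.15185747 341.93546689 198.23084363] [ 4.36785388e-01  3.06895158e-01  1.26078777e+00 -3.43740774e-04
  1.57392594e+00 -1.43349356e+00]
0.0 0.0
closest on ray to TCP [536.93289779 342.11457241 214.74794468] diff [-13.96710221  -0.18542759  16.64794468]
180 [495.65158636 331.85954656 180.        ] 18.686157368429278 76.5490662070559
190 [507.53180311 334.81080769 190.        ] 30.908975330693742 75.87659818340214
200 [519.41201985 337.76206882 200.        ] 43.13179329295832 75.20413015974833
210 [531.2922366  340.71332995 210.        ] 55.3546112552228 74.53166213609462
220 [543.17245335 343.66459108 220.        ] 67.57742921748725 73.8591941124408
230 [555.05267009 346.61585221 230.        ] 79.80024717975174 73.18672608878708
240 [566.93288684 349.56711334 240.        ] 92.02306514201642 72.51425806513326
130 [366.70567118 252.54479784]
160 [368.20595475 243.85066082]
190 [369.7544344  234.87722769]
198 [370.17579972 232.43541743]
220 [371.35347048 225.61082031]
knob now [array([533.02763206, 371.37887847, 205.        ]), array([542.44977734, 373.39639453, 213.        ])]
```

The fingers passed just over the knob. The image puts the tips about 30 mm higher than the reported pose implies, which also fits the earlier tipping, so I'll go back over and come in 30 mm lower.

Emit:
send_rows:
  steps:
    - [0,0,40,0]
    - [-13,43,50,0]
    - [-26.5,86,50,0]
    - [-26.5,86,10,0]
    - [-26.5,86,-30,0]

```text
time_s: 8.05
position: [523.6, 430.1, 167.1]
ee_rot: [-0.472, 3.105, 0.0]
contact_force: [0.6, -0.6, -1.0]
width: -0.0
grip_force: 0.0
```

```bash
python3 - <<'E'
from h import *
from bench import imaging,manip
print(manip.read_state()['position'])
c=imaging.read_camera('scene');a=c['frame'];w=imaging.read_camera('wrist')['frame']
cv2.imwrite('pics/c8.png',np.hstack([cv2.resize(a[170:270,330:430,::-1],(400,400),interpolation=cv2.INTER_CUBIC),cv2.resize(w[...,::-1],(400,400))]))
E
```

```text
[523.6212541  430.14815333 167.12496619]
```

View pics/c8.png

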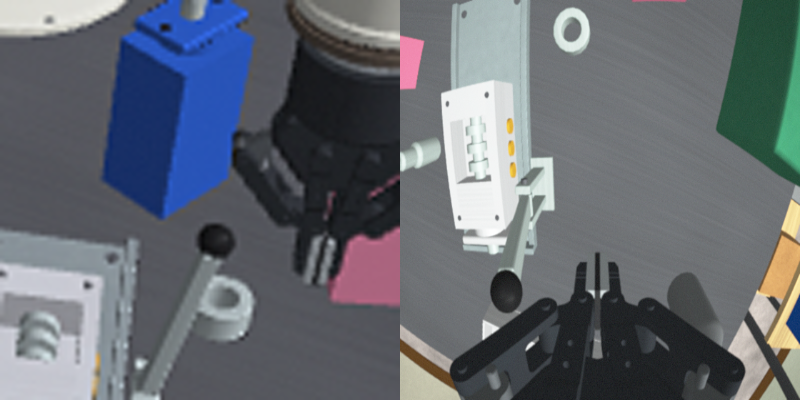

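The fingers stand on the +y side of the knob with their tips now below its level and the linkage clear. I'll push inward along the cradle's -y.

Emit:
send_rows:
  steps:
    - [4.4,-14.3,0,0]
    - [8.8,-28.7,0,0]
    - [12.3,-40.2,0,0]
    - [15.9,-51.6,0,0]
    - [19.4,-63.1,0,0]

```text
time_s: 8.78
position: [543.9, 365.1, 168.5]
ee_rot: [-0.47, 3.106, 0.0]
contact_force: [0.1, -0.3, 0.9]
width: 0.0
grip_force: 0.2
```

Emit:
send_rows:
  steps:
    - [3.5,-11.5,0,0]
    - [7,-23,0,0]
    - [10.6,-34.4,0,0]
    - [14.1,-46,0,0]
    - [17.6,-57.4,0,0]

```text
time_s: 9.4
position: [561.4, 307.8, 168.2]
ee_rot: [0.47, -3.106, 0.0]
contact_force: [-0.4, -0.2, -0.4]
width: 0.0
grip_force: 0.0
```

```bash
cat > knob.py <<'E'
from h import *
from bench import imaging,manip
c=imaging.read_camera('scene');a=c['frame'].astype(int)
C=np.array([500.3,253.2,0]);t=np.radians(17.1);X=np.array([np.cos(t),np.sin(t),0]);Y=np.array([-X[1],X[0],0])
R=np.array(c['R'])
m=(a.max(2)<45).astype(np.uint8)
best=[]
for th in np.arange(-.35,1.96,.05):
    q=C+75*X+(75-137*np.cos(th))*Y+np.array([0,0,76+137*np.sin(th)])
    k=R@q+c['t'];u=k[:2]/k[2]*c['fx']+[c['cx'],c['cy']];x,y=np.round(u).astype(int)
    best.append((round(float(a[y-2:y+3,x-2:x+3].max(2).mean())),round(float(th),2),x,y))
print(sorted(best)[:6],manip.read_state()['position'])
E
python3 knob.py
```

```text
[(31, 1.05, np.int64(344), np.int64(230)), (56, 1.0, np.int64(342), np.int64(231)), (58, 1.1, np.int64(347), np.int64(229)), (68, 1.35, np.int64(360), np.int64(227)), (74, 1.15, np.int64(349), np.int64(229)), (78, 1.3, np.int64(358), np.int64(228))] [561.87076317 306.64501772 168.21957259]
```

Emit:
send_rows:
  steps:
    - [0,0,0,0]
    - [0,0,0,0]
    - [0,0,0,0]

```text
time_s: 9.82
position: [561.1, 308.9, 168.2]
ee_rot: [0.471, -3.106, 0.0]
contact_force: [-0.9, -0.8, 0.5]
width: 0.5
grip_force: 0.0
```

```bash
python3 knob.py
```

```text
[(37, 0.05, np.int64(314), np.int64(258)), (42, -0.0, np.int64(314), np.int64(260)), (61, -0.05, np.int64(314), np.int64(262)), (66, 0.1, np.int64(315), np.int64(256)), (73, 1.35, np.int64(360), np.int64(227)), (75, -0.1, np.int64(314), np.int64(263))] [561.05181859 308.8883052  168.1649269 ]
```

The bar has fallen to about 0.02 rad, onto the housing. I'll back straight up, let it settle, verify and hand in.

Emit:
send_rows:
  steps:
    - [0,0,40,0]
    - [0,0,80,0]
    - [0,0,80,0]
    - [0,0,80,0]
    - [0,0,80,0]

```text
time_s: 10.5
position: [560.9, 308.5, 246.9]
ee_rot: [0.47, -3.104, 0.001]
contact_force: [1.0, -0.3, -0.2]
width: 0.2
grip_force: 0.0
```

```bash
python3 knob.py; python3 -c "
from bench import manip
s=manip.read_state();print(s['time_s'],s['contact_force']);print(manip.close_job())"
```

```text
[(37, 0.05, np.int64(314), np.int64(258)), (42, -0.0, np.int64(314), np.int64(260)), (61, -0.05, np.int64(314), np.int64(262)), (66, 0.1, np.int64(315), np.int64(256)), (75, -0.1, np.int64(314), np.int64(263)), (86, 0.15, np.int64(315), np.int64(254))] [560.9205812  308.50502008 247.07576702]
10.55 [ 0.43274263 -0.46787035 -0.41174744]
the job is handed in; nothing more can be done
None
```

I tipped the housing onto its back, window up, flipped the bar down onto it (about 0.02 rad by camera), and handed the job in at 10.6 s with the arm clear; no verdict came back.

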